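# Release a roller from the lever-lidded hopper

## Task

Press the paddle of the wider roller hopper all the way down with the fingertips so that its lid lifts fully, and keep it down until the long roller has rolled out into the tray. Then ease the paddle back up so that the lid closes completely without slamming, and move clear. Work by the paddle only: do not touch the lids or rollers, leave the narrower hopper shut, and leave everything else on the bench where it is.

Things in the scene. Friction and masses are not known exactly. Their poses are not given: they have to be found in the camera images.
- hopper_long: The wider of two bare galvanised-metal roller hoppers screwed to the bench, 124 mm over its side walls. Origin: on the bench, on its centre line, straight under the lid's hinge. +x points to the tray end (away from the robot), -x to the press paddle, z up. Storage chamber x -75 to 0 mm, walls up to z 135; a 12 degree ramp falls towards +x, under the lid, into the open tray.
- tray_long (a point): Point on the tray floor of the wider hopper, 95 mm in front (+x) of the hinge, z 24; axes as the hopper's. The tray is 118 mm wide, its walls reach z 65; the end lip is at x 115, top z 51 mm.
- paddle_long (a point): Top centre of the wider hopper's press paddle: dark steel plate 40 (x) by 40 (y) by 6 mm on the robot's side, free below. Lid shut: at x -145, y 0, z 140 mm in the hopper frame, robot-side edge tilted 0.2 rad up. Pressed straight down 42 mm (to z 98, shifting 6 mm to the robot) it is at its stop, lid fully open. Spring: about 3 N at first, 6 N at the stop; let go, it snaps back and the lid slams.
- lever_long (a joint): Angle of the press lever of the wider hopper, rad: 0 = up (lid shut), 0.40 = at its bottom stop. Its pivot is at x -45, z 105 mm in the hopper frame.
- lid_long (a joint): Angle of the outlet lid of the wider hopper, rad: 0 = hanging shut, 1.2 = fully open, swung out over the tray. Linked to the lever: always 3 times its angle. Hinge 122 mm above the bench; lid 74 mm long. Going faster than 3 rad/s through the last 0.5 rad of closing is slamming (paddle rising faster than about 100 mm/s).
- lid_edge_long (a point): Middle of the lower edge of the lid of the wider hopper; the lid plate is 114 mm wide, 3 mm thick.
- roller_long_center (a point): Centre of the loose steel roller of the wider hopper, diameter 40, 110 mm long, lying crosswise. At the start it rests behind the lid (x -22, z 70 mm in the hopper frame); when the lid is open it rolls by itself into the tray and stops at the lip (x about 95, z about 45).
- roller_long: The same roller as a body (origin at its centre; its axes turn as it rolls; its own y is its length).
- hopper_short: The narrower of two bare galvanised-metal roller hoppers screwed to the bench, 72 mm over its side walls. Origin: on the bench, on its centre line, straight under the lid's hinge. +x points to the tray end (away from the robot), -x to the press paddle, z up. Storage chamber x -75 to 0 mm, walls up to z 135; a 12 degree ramp falls towards +x, under the lid, into the open tray.
- tray_short (a point): Point on the tray floor of the narrower hopper, 95 mm in front (+x) of the hinge, z 24; axes as the hopper's. The tray is 66 mm wide, its walls reach z 65; the end lip is at x 115, top z 51 mm.
- paddle_short (a point): Top centre of the narrower hopper's press paddle: dark steel plate 40 (x) by 40 (y) by 6 mm on the robot's side, free below. Lid shut: at x -145, y 0, z 140 mm in the hopper frame, robot-side edge tilted 0.2 rad up. Pressed straight down 42 mm (to z 98, shifting 6 mm to the robot) it is at its stop, lid fully open. Spring: about 3 N at first, 6 N at the stop; let go, it snaps back and the lid slams.
- lever_short (a joint): Angle of the press lever of the narrower hopper, rad: 0 = up (lid shut), 0.40 = at its bottom stop. Its pivot is at x -45, z 105 mm in the hopper frame.
- lid_short (a joint): Angle of the outlet lid of the narrower hopper, rad: 0 = hanging shut, 1.2 = fully open, swung out over the tray. Linked to the lever: always 3 times its angle. Hinge 122 mm above the bench; lid 74 mm long. Going faster than 3 rad/s through the last 0.5 rad of closing is slamming (paddle rising faster than about 100 mm/s).
- lid_edge_short (a point): Middle of the lower edge of the lid of the narrower hopper; the lid plate is 62 mm wide, 3 mm thick.
- roller_short_center (a point): Centre of the loose steel roller of the narrower hopper, diameter 40, 58 mm long, lying crosswise. At the start it rests behind the lid (x -22, z 70 mm in the hopper frame); when the lid is open it rolls by itself into the tray and stops at the lip (x about 95, z about 45).
- roller_short: The same roller as a body (origin at its centre; its axes turn as it rolls; its own y is its length).
- jar: Glass jar, diameter 42, 75 tall, standing between the hoppers (mm). Bystander, origin at its underside; leave it alone.
- tape: Grey tape roll, outer diameter 96, 48 high, lying flat between the paddles (mm). Bystander, origin at its underside; leave it alone.
- bush: Upright steel bush, diameter 36, 50 tall, between the trays (mm). Bystander, origin at its underside; leave it alone.
- hammer: Hammer lying to the robot's right (mm). Bystander, origin at its underside; leave it alone.
- wrench: Wrench lying to the robot's left (mm). Bystander, origin at its underside; leave it alone.
Things that resemble listed ones, but are neither listed nor needed, are in the scene too. What is shaped like the roller_long but brown or purple is not meant.

How it is judged:
On the way:
1. the fingers hold the paddle of the wider hopper down, its lid fully lifted (over 1.05 rad), with the long roller out in the tray, for 0.2 s (value of joint lid_long above 1.05 rad and contact force between lever_long and the fingers above 0.5 N and x of roller_long in the frame of hopper_long above 0.075 m and z of roller_long in the frame of hopper_long below 0.06 m), for 0.2 s.
At the end, for the whole second after the job is handed in: Both lids shut (under 0.06 rad), the long roller at rest in its tray (75 to 120 mm past the hinge, under 60 mm high, under 30 mm/s), the short roller still behind its lid (value of joint each of lid_long, lid_short below 0.06 rad and x of roller_long in the frame of hopper_long between 0.075 and 0.12 m and z of roller_long in the frame of hopper_long below 0.06 m and linear speed of roller_long below 0.03 m/s and x of roller_short in the frame of hopper_short below 0 m); the robot touches nothing.
It fails at once if the wider hopper's lid slams: it goes faster than 3 rad/s through the last 0.5 rad of closing (velocity of joint lid_long below -3 rad/s and value of joint lid_long below 0.5 rad).
It fails at once if the robot touches a lid or a roller (over 1 N) (contact force between any of lid_long, roller_long, lid_short, roller_short and the fingers above 1 N or contact force between any of lid_long, roller_long, lid_short, roller_short and the arm above 1 N).
It fails at once if a roller is lifted (centre over 100 mm above the bench) (height (world z) of any of roller_long, roller_short above 0.1 m).
It fails at once if the narrower hopper's lid is opened (over 0.15 rad) (value of joint lid_short above 0.15 rad).
It fails at once if a bystander is moved more than 25 mm (distance of any of jar, tape, bush, hammer, wrench from where it was at the start of the episode above 0.025 m).
It also fails if it takes over 35 s, if anything falls off the work surface, if the arm or the gripper's body presses on something with over 40 N, if the wrist force passes 120 N, or if a joint passes its speed limit or range.

## Robot

A 6-joint arm with a two-finger parallel gripper is mounted at the origin on the work surface. World frame = base frame: x ahead of the robot, y to its left, z up, the work surface at z = 0. Lengths are in m, angles in rad, forces in N, time in s.
With the tool pointing down it reaches from about 0.3 to 0.775 m from the base axis. Payload 14.6 kg.
Tool frame: the origin (TCP) lies midway between the tips of the shut fingers; the grasp point (between the pads) lies 19 mm behind it; z points along the fingers, y is the direction in which the jaws open and shut (so a half turn about z gives the same grasp; the last joint's range is limited). The gripper opens to 85 mm and grips with 20 to 120 N. Pads are 22 mm wide; open, the fingers measure 114 mm over their backs; the gripper's body (76 mm by 85 mm) begins 54 mm behind the grasp point. The pads swing forward as they close: fully open they stand 13 mm farther back than shut.
Start: joints at [-1.335, 0.3, 1.521, -0, 1.321, -0.067], TCP at [0.164, -0.525, 0.206] pointing down, gripper open.
Joint ranges: [-3.03, 3.03], [-0.79, 2.21], [0.23, 2.52], [-1.04, 4.18], [0, 3.07], [-2.55, 2.55]. Speed limits (rad/s): [2.22, 2.22, 2.57, 3.14, 3.14, 3.14].

## Interface

Orientations are given as a rotation vector (axis times angle).
In Python, from bench import r gives the robot as it stands.
- The arm moves only by the tool step_arm, never from a script. Its argument "rows" is a list of rows, each an object of numbers: "tx", "ty", "tz": the shift along the tool's x, y, z in mm; "wx", "wy", "wz": the turn, a rotation vector about the tool's x, y, z in rad; "claw": the gripper command: -1 is shut, 1 is fully open, values between are in proportion. In form: [{"tx": .., "ty": .., "tz": .., "wx": .., "wy": .., "wz": .., "claw": ..}, ...]. A call has 1 to 20 rows; each row is the pose to reach, as a shift and turn from the pose commanded when the call began, along the tool's axes at that moment; what a row does not reach only later rows make up. A row lasts 1/8 s, in which the tool goes at most 62.5 mm and 10.7 degrees, less where a joint would pass 70% of its speed; a pose out of reach is approached as far as the arm can. A call with a gripper value outside its range is refused whole. The fingers move at their own pace and stop on an object; "force" is the grip in N (left out, the last holds). Time passes only in rows, so rows that repeat a pose let the fingers close. It gives the time, the measured TCP pose, the force and the opening at its end, in the units of the state.
- r.state(): the state, without advancing time (a new reading comes with each control period).
- r.capture(name): name is "side" or "top" or "wrist"; returns a dict with "color" (384x512x3 uint8, red, green, blue), "camera_matrix" (3x3 intrinsics, pixels), "D" ([k1, k2, p1, p2, k3] as OpenCV has them; the pictures are not rectified), "R" (3x3) and "t" (3): a world point X has camera coordinates R X + t. Camera axes: x right, y down, z forward; pixel columns grow to the right and rows downward; lengths in m; the calibration is good to about 2 mm. A picture is of the moment at which its call begins. There is no depth.
- r.close_job(): hands the job in, once; it reports no verdict.
Trained networks look in a picture, given as the dict that the camera call returned (one of the last four; its "shot" number tells which), for a name from the list of things; names that differ only in an ending like _2 or _b are one class to them, and where a whole thing is asked for, a point or a joint stands for the part that bears it (a point fixed in the world has none). Each returns a list of dicts, best first, with "score" (0 to 1); they miss things now and then, are a little off and sometimes report something else, mostly with a low value. They report only what shows in the picture. A call takes as long as a camera call. They do not tell look-alikes from the thing itself.
- r.spot_in(thing, picture): "at" ([x, y, z] in m, in world coordinates, good to about 4 mm: the middle of the surface that is visible of it).
- r.regions_of(thing, picture): "pixels" (384x512 bool, what is visible of it).
- r.pinpoint(thing, picture): "at" ([x, y, z] in m, in world coordinates, good to about 4 mm: a listed point, or the origin of a listed thing).
The state is a dict: "time": time; "joints": joint angles; "joint_velocities": joint speeds; "tau": joint torques, N m; "eef_pos": TCP position; "eef_rot": TCP orientation; "contact_force": force on the tool from outside, world axes, zero at the start; "torque": the same for the moment, N m; "width": finger opening in m.
Only numpy, scipy, OpenCV 4.12 (cv2) and the standard library are available. Lean on these libraries where they do the work, as an engineer would, in place of code of your own. Each camera call takes 0.05 s, during which the arm holds its last target.

## Working session

There is one attempt and no reset: what is moved stays moved. The work goes in short steps, Python scripts to look and compute and a tool call to move; the robot and the scene stay as the last step left them, time stands still between calls to the robot, and variables do not carry over. Pictures are saved under pics/ and viewed, and the job is handed in when it is done.

Besides the shell and the picture viewer there is one more tool, called after "Request:" by a JSON object that holds its "method" and its "body", one argument or row to a line. step_arm: Moves the arm, as the interface text tells. Its arguments: {"type":"object","properties":{"rows":{"type":"array","items":{"type":"object","properties":{"tx":{"type":"number"},"ty":{"type":"number"},"tz":{"type":"number"},"wx":{"type":"number"},"wy":{"type":"number"},"wz":{"type":"number"},"claw":{"type":"number"}}}},"force":{"type":"number"}},"required":["rows"]}

```bash
mkdir -p pics
cat > h.py <<'E'
from bench import r
import numpy as np, cv2
def snap(cam,fn):
    p=r.capture(cam); cv2.imwrite('pics/'+fn,p['color'][:,:,::-1]); return p
E
python3 - <<'E'
from h import *
np.set_printoptions(precision=4,suppress=True)
s=r.state(); print(s)
for c in ['top','side']:
    p=snap(c,c+'0.png')
    for n in ['hopper_long','hopper_short','paddle_long','paddle_short','tray_long','roller_long_center']:
        print(c,n,[(np.round(d['at'],4),round(d['score'],2)) for d in r.pinpoint(n,p)[:3]])
E
```

```text
{'time': 0.0, 'joints': array([-1.3346,  0.3005,  1.5216,  0.    ,  1.3207, -0.0665]), 'joint_velocities': array([-0.0003,  0.0006,  0.0005, -0.0011, -0.0016,  0.0018]), 'tau': array([  0.0009, -54.3503, -36.18  ,  -0.    ,   0.004 ,  -0.    ]), 'eef_pos': array([ 0.164 , -0.5247,  0.2052]), 'eef_rot': array([-3.1045, -0.4736,  0.0002]), 'contact_force': array([-0.3077,  0.4478,  0.2358]), 'torque': array([ 0.0585, -0.028 , -0.0221]), 'width': 0.08575335151463724}
top hopper_long [(array([ 0.5963, -0.2522,  0.0016]), 0.8)]
top hopper_short [(array([0.625 , 0.1799, 0.0008]), 0.74)]
top paddle_long [(array([ 0.4577, -0.2091,  0.141 ]), 0.97)]
top paddle_short [(array([0.4937, 0.127 , 0.1364]), 0.86)]
top tray_long [(array([ 0.6825, -0.2804,  0.0203]), 0.71)]
top roller_long_center [(array([ 0.575 , -0.2429,  0.0684]), 0.82), (array([ 0.3513, -0.2865,  0.0189]), 0.67), (array([0.3671, 0.1828, 0.0161]), 0.64)]
side hopper_long [(array([ 0.5943, -0.251 , -0.0014]), 0.97)]
side hopper_short [(array([0.6203, 0.1822, 0.0015]), 0.61)]
side paddle_long [(array([ 0.4516, -0.2084,  0.1429]), 0.48)]
side paddle_short [(array([0.4847, 0.1206, 0.1397]), 0.78)]
side tray_long [(array([ 0.6857, -0.2794,  0.0218]), 0.85), (array([ 0.5966, -0.2499, -0.0014]), 0.45)]
side roller_long_center [(array([ 0.3513, -0.282 ,  0.0187]), 0.81), (array([0.3662, 0.1819, 0.0234]), 0.8)]
```

View pics/top0.png

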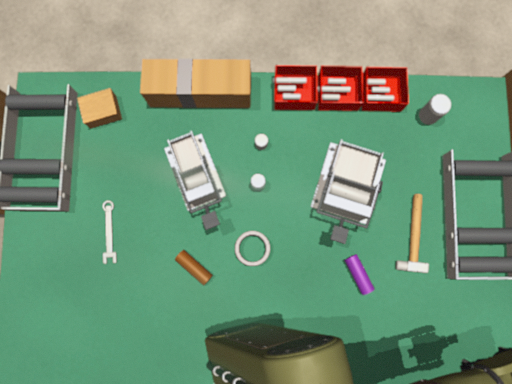

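View pics/side0.png

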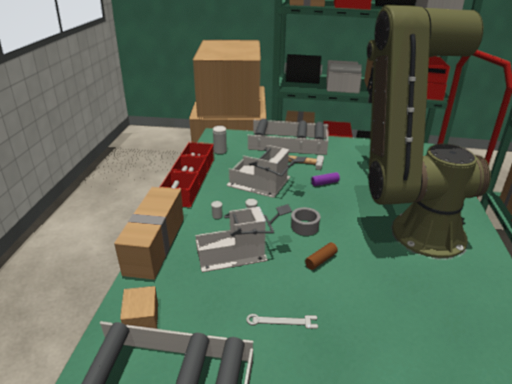

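The top view shows the wide hopper at about (350,182) px with its paddle at (340,234). Purple decoy roller is at (360,273) and the hammer lies to the right. The networks agree: hopper at (0.595,-0.2515), yaw about -0.30 and the paddle near (0.456,-0.209). I'll hover above it with shut fingers.

```bash
cat >> h.py <<'E'
from scipy.spatial.transform import Rotation as Ro
H=np.array([0.595,-0.2515,0]); YAW=-0.30
def hw(x,y,z): return H+Ro.from_euler('z',YAW).apply([x,y,z])
def delta(pt):
    s=r.state(); R=Ro.from_rotvec(s['eef_rot']); R2=Ro.from_euler('z',YAW)*Ro.from_euler('x',np.pi)
    print('d mm',np.round(1000*R.inv().apply(pt-s['eef_pos']),1),'w',np.round((R.inv()*R2).as_rotvec(),3))
E
python3 -c "
from h import *
print(hw(-.147,0,.175));delta(hw(-.147,0,.175))"
```

```text
[ 0.45456554 -0.20805853  0.175     ]
d mm [ 371.9 -215.9   30.8] w [0.    0.    0.603]
```

Request:
{"method": "step_arm", "body": {
  "rows": [
    {"tx": 50, "ty": -29, "tz": 0, "wz": 0.1, "claw": -1},
    {"tx": 100, "ty": -58, "tz": 0, "wz": 0.2, "claw": -1},
    {"tx": 150, "ty": -87, "tz": 0, "wz": 0.3, "claw": -1},
    {"tx": 200, "ty": -116, "tz": 0, "wz": 0.4, "claw": -1},
    {"tx": 250, "ty": -145, "tz": 0, "wz": 0.5, "claw": -1},
    {"tx": 300, "ty": -174, "tz": 0, "wz": 0.6, "claw": -1},
    {"tx": 345, "ty": -200, "tz": 0, "wz": 0.6, "claw": -1},
    {"tx": 372, "ty": -216, "tz": 5, "wz": 0.6, "claw": -1},
    {"tx": 372, "ty": -216, "tz": 15, "wz": 0.6, "claw": -1},
    {"tx": 372, "ty": -216, "tz": 15, "wz": 0.6, "claw": -1},
    {"tx": 372, "ty": -216, "tz": 15, "wz": 0.6, "claw": -1}
  ]
}}

```text
$.rows[0]: bad value
```

Run:
```python
from h import *
s=r.state(); print(s['time'],s['eef_pos'],s['eef_rot'],s['contact_force'],s['width'])
for c in ['wrist','top','side']:
    p=snap(c,c+'1.png')
    for n in ['hopper_long','paddle_long','tray_long']:
        print(c,n,[(np.round(d['at'],4),round(d['score'],2)) for d in r.pinpoint(n,p)[:2]])
    if c=='wrist': print([np.round(d['at'],4) for d in r.spot_in('paddle_long',p)[:2]])
    # project expected paddle corners and tcp
    im=p['color'][:,:,::-1].copy()
    pts=np.array([hw(-.125,.02,.136),hw(-.125,-.02,.136),hw(-.165,-.02,.144),hw(-.165,.02,.144),s['eef_pos']])
    q=cv2.projectPoints(pts,cv2.Rodrigues(p['R'])[0],p['t'],p['camera_matrix'],np.array(p['D']))[0].reshape(-1,2)
    cv2.polylines(im,[q[:4].astype(int)],True,(0,0,255)); cv2.circle(im,tuple(int(v) for v in q[4]),3,(255,255,0),-1)
    cv2.imwrite(f'pics/{c}1o.png',im)
```

```text
0.7 [ 0.16398277 -0.52498329  0.20580459] [ 3.10562705e+00  4.73757593e-01 -2.73185953e-05] [ 0.32441722 -0.55195753  0.16311591] 0.0857590140065859
wrist hopper_long []
wrist paddle_long []
wrist tray_long []
[]
top hopper_long [(array([ 0.595 , -0.2513, -0.0021]), 0.59)]
top paddle_long [(array([ 0.4564, -0.2117,  0.1406]), 0.91)]
top tray_long [(array([ 0.682 , -0.2812,  0.0187]), 0.7), (array([0.4902, 0.129 , 0.1361]), 0.53)]
side hopper_long [(array([ 0.5938, -0.2476, -0.0027]), 0.94), (array([0.6222, 0.1815, 0.0014]), 0.65)]
side paddle_long [(array([ 0.45  , -0.2084,  0.1429]), 0.66)]
side tray_long [(array([ 0.6859, -0.2804,  0.0238]), 0.69)]
```

Move refused; perhaps every field is required.

Request:
{"method": "step_arm", "body": {
  "rows": [
    {"tx": 50, "ty": -29, "tz": 0, "wx": 0, "wy": 0, "wz": 0.1, "claw": -1},
    {"tx": 100, "ty": -58, "tz": 0, "wx": 0, "wy": 0, "wz": 0.2, "claw": -1},
    {"tx": 150, "ty": -87, "tz": 0, "wx": 0, "wy": 0, "wz": 0.3, "claw": -1},
    {"tx": 200, "ty": -116, "tz": 0, "wx": 0, "wy": 0, "wz": 0.4, "claw": -1},
    {"tx": 250, "ty": -145, "tz": 0, "wx": 0, "wy": 0, "wz": 0.5, "claw": -1},
    {"tx": 300, "ty": -174, "tz": 0, "wx": 0, "wy": 0, "wz": 0.6, "claw": -1},
    {"tx": 345, "ty": -200, "tz": 0, "wx": 0, "wy": 0, "wz": 0.6, "claw": -1},
    {"tx": 372, "ty": -216, "tz": 5, "wx": 0, "wy": 0, "wz": 0.6, "claw": -1},
    {"tx": 372, "ty": -216, "tz": 15, "wx": 0, "wy": 0, "wz": 0.6, "claw": -1},
    {"tx": 372, "ty": -216, "tz": 15, "wx": 0, "wy": 0, "wz": 0.6, "claw": -1},
    {"tx": 372, "ty": -216, "tz": 15, "wx": 0, "wy": 0, "wz": 0.6, "claw": -1}
  ]
}}

```text
time: 2.72
eef_pos: [0.4543, -0.2086, 0.191]
eef_rot: [3.107, -0.467, 0.0]
contact_force: [-0.8, -0.2, -0.3]
width: 0.0004
```

```bash
cat > look.py <<'E'
from h import *
import sys
k=sys.argv[1]
s=r.state(); print(s['time'],s['eef_pos'],s['contact_force'],s['width'])
for c in sys.argv[2:]:
    p=snap(c,c+k+'.png')
    for n in ['paddle_long','hopper_long','roller_long_center','lid_edge_long']:
        print(c,n,[(np.round(d['at'],4),round(d['score'],2)) for d in r.pinpoint(n,p)[:2]])
    im=p['color'][:,:,::-1].copy()
    pts=np.array([hw(-.125,.02,.136),hw(-.125,-.02,.136),hw(-.165,-.02,.144),hw(-.165,.02,.144),s['eef_pos']])
    q=cv2.projectPoints(pts,cv2.Rodrigues(p['R'])[0],p['t'],p['camera_matrix'],np.array(p['D']))[0].reshape(-1,2)
    cv2.polylines(im,[q[:4].astype(int)],True,(0,0,255)); cv2.circle(im,tuple(int(v) for v in q[4]),2,(255,255,0),-1)
    cv2.imwrite(f'pics/{c}{k}o.png',im)
E
python3 look.py 2 wrist side
```

```text
2.725 [ 0.45428322 -0.20860371  0.19103922] [-0.84866795 -0.20563673 -0.33552266] 0.00038277109859468196
wrist paddle_long [(array([ 0.4551, -0.2049,  0.1396]), 0.81)]
wrist hopper_long []
wrist roller_long_center [(array([0.367 , 0.1869, 0.0216]), 0.89), (array([ 0.5743, -0.2463,  0.0684]), 0.87)]
wrist lid_edge_long [(array([ 0.5911, -0.2505,  0.0453]), 0.83)]
side paddle_long [(array([ 0.4512, -0.2075,  0.1436]), 0.67), (array([ 4.187e-01,  1.380e-02, -1.000e-04]), 0.23)]
side hopper_long [(array([ 0.5952, -0.2464, -0.0023]), 0.65)]
side roller_long_center [(array([ 0.3486, -0.2797,  0.0146]), 0.72), (array([0.3698, 0.1823, 0.0236]), 0.63)]
side lid_edge_long [(array([ 0.5961, -0.2538,  0.0487]), 0.68)]
```

View pics/wrist2o.png

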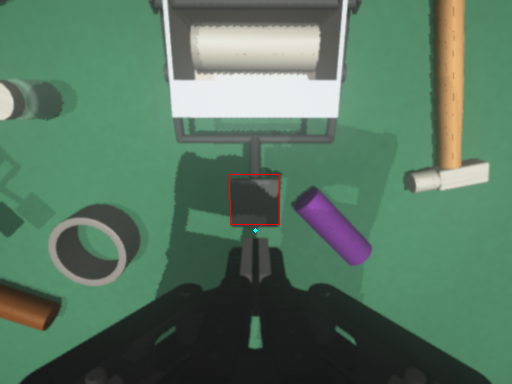

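View pics/side2o.png

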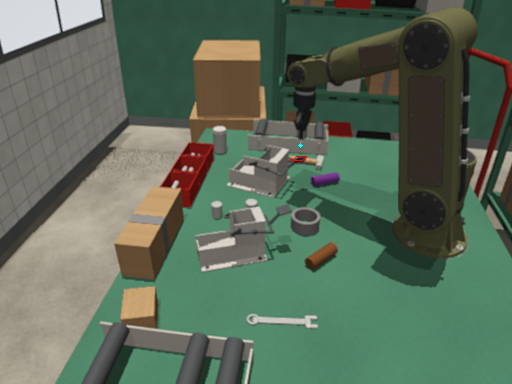

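The wrist overlay fits: the dark paddle is at (232–280, 178–225) px, inside the predicted red outline, with the shut tips just above it. I'll press down in stages.

Request:
{"method": "step_arm", "body": {
  "rows": [
    {"tx": 0, "ty": 0, "tz": 15, "wx": 0, "wy": 0, "wz": 0, "claw": -1},
    {"tx": 0, "ty": 0, "tz": 30, "wx": 0, "wy": 0, "wz": 0, "claw": -1},
    {"tx": 0, "ty": 0, "tz": 42, "wx": 0, "wy": 0, "wz": 0, "claw": -1},
    {"tx": 0, "ty": 0, "tz": 48, "wx": 0, "wy": 0, "wz": 0, "claw": -1},
    {"tx": 0, "ty": 0, "tz": 54, "wx": 0, "wy": 0, "wz": 0, "claw": -1},
    {"tx": 0, "ty": 0, "tz": 60, "wx": 0, "wy": 0, "wz": 0, "claw": -1},
    {"tx": 0, "ty": 0, "tz": 60, "wx": 0, "wy": 0, "wz": 0, "claw": -1}
  ]
}}

```text
time: 4.1
eef_pos: [0.4545, -0.2078, 0.1305]
eef_rot: [-3.107, 0.465, 0.001]
contact_force: [1.2, -0.3, -0.6]
width: -0.0001
```

```bash
python3 look.py 3 wrist
```

```text
4.1 [ 0.45454464 -0.20781677  0.13047874] [ 1.21853213 -0.30853737 -0.64622844] -6.838411550333757e-05
wrist paddle_long [(array([ 0.4539, -0.2053,  0.1401]), 0.63)]
wrist hopper_long [(array([ 0.472 , -0.4481, -0.0049]), 0.53)]
wrist roller_long_center [(array([ 0.5752, -0.2471,  0.0638]), 0.75), (array([ 0.3511, -0.2801,  0.0183]), 0.68)]
wrist lid_edge_long []
```

View pics/wrist3.png

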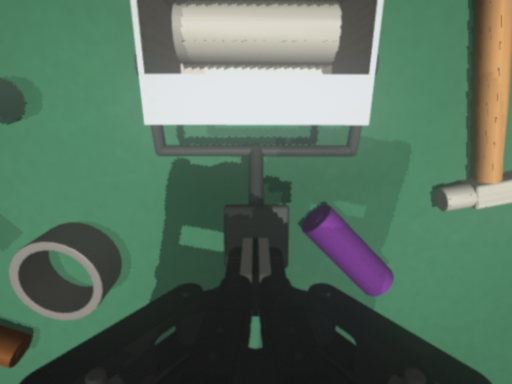

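Run:
```python
from h import *
p=r.capture('side'); im=p['color'][110:210,210:350,::-1]; cv2.imwrite('pics/side3z.png',cv2.resize(im,None,fx=5,fy=5,interpolation=cv2.INTER_CUBIC))
for i in range(3):
    r.capture('wrist');print(r.state()['contact_force'])
```

```text
[-0.10701724  0.03780011 -0.17703941]
[-0.45472365 -1.0201576   0.89220953]
[ 0.01961997 -0.12636148  0.02088111]
```

View pics/side3z.png

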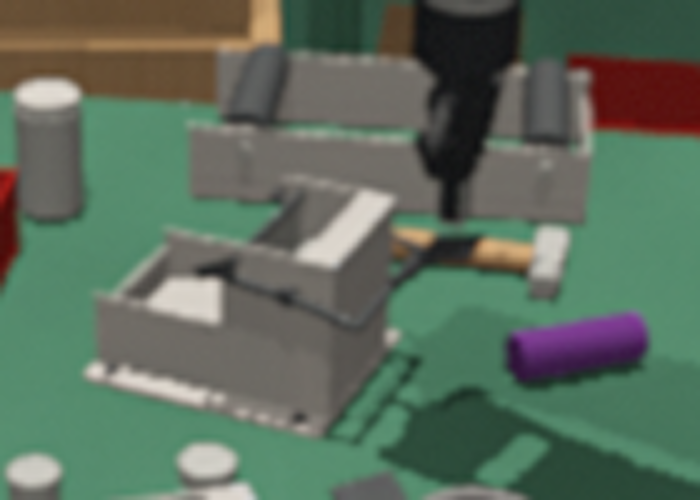

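The zoomed side view shows the paddle still up at (455,248), with the fingertips at (450,218), visibly above it. So the tips end short of the nominal TCP. I'll quantify that.

Run:
```python
from h import *
s=r.state(); e=s['eef_pos']; print(e)
for c in ['wrist','side']:
    p=r.capture(c)
    for dz in [0,10,20,30,40]:
        q=cv2.projectPoints(np.array([e+[0,0,dz/1000]]),cv2.Rodrigues(p['R'])[0],p['t'],p['camera_matrix'],np.array(p['D']))[0].ravel()
        print(c,dz,q.round(1))
    if c=='side': print('zoom', (q-[210,110])*5)
    if c=='wrist':
        im=p['color'][180:320,180:340,::-1]; cv2.imwrite('pics/w3z.png',cv2.resize(im,None,fx=4,fy=4,interpolation=cv2.INTER_CUBIC))
```

```text
[ 0.45468426 -0.20789266  0.13088146]
wrist 0 [255.5 230.3]
wrist 10 [255.5 237.5]
wrist 20 [255.5 245.5]
wrist 30 [255.5 254.5]
wrist 40 [255.5 264.6]
side 0 [299.7 160.7]
side 10 [299.9 158.3]
side 20 [300.  155.9]
side 30 [300.2 153.4]
side 40 [300.4 151. ]
zoom [451.95707305 204.77272564]
```

View pics/w3z.png

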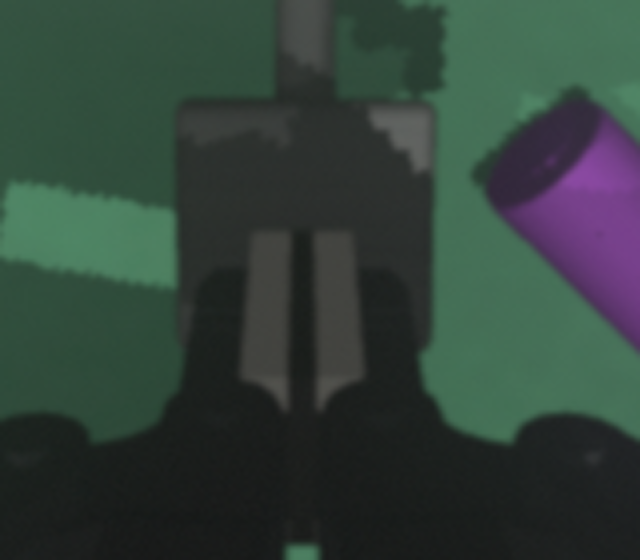

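Both views agree that the tips end about 28 mm above the reported TCP, at z≈0.158 (the wrist view is consistent once the 22 mm pad width is included). So there are roughly 15 mm left before contact. I'll continue by force.

Request:
{"method": "step_arm", "body": {
  "rows": [
    {"tx": 0, "ty": 0, "tz": 6, "wx": 0, "wy": 0, "wz": 0, "claw": -1},
    {"tx": 0, "ty": 0, "tz": 12, "wx": 0, "wy": 0, "wz": 0, "claw": -1},
    {"tx": 0, "ty": 0, "tz": 18, "wx": 0, "wy": 0, "wz": 0, "claw": -1},
    {"tx": 0, "ty": 0, "tz": 22, "wx": 0, "wy": 0, "wz": 0, "claw": -1},
    {"tx": 0, "ty": 0, "tz": 22, "wx": 0, "wy": 0, "wz": 0, "claw": -1}
  ]
}}

```text
time: 5.28
eef_pos: [0.4546, -0.2078, 0.1084]
eef_rot: [-3.107, 0.465, 0.001]
contact_force: [0.1, -0.7, -0.5]
width: -0.0001
```

Run:
```python
from h import *
for c in ['side','wrist']:
    p=r.capture(c);s=r.state();print(s['time'],s['eef_pos'],s['contact_force'])
    im=p['color'][:,:,::-1]
    if c=='side': im=im[110:210,210:350]
    cv2.imwrite(f'pics/{c}4z.png',cv2.resize(im,None,fx=5 if c=='side' else 1.5,fy=5 if c=='side' else 1.5,interpolation=cv2.INTER_CUBIC))
```

```text
5.325 [ 0.45466316 -0.20786266  0.10865002] [ 0.94083362  0.2275595  -0.19923781]
5.375 [ 0.45471748 -0.20788695  0.10878827] [-0.07459703 -0.27167908 -0.32871887]
```

View pics/side4z.png

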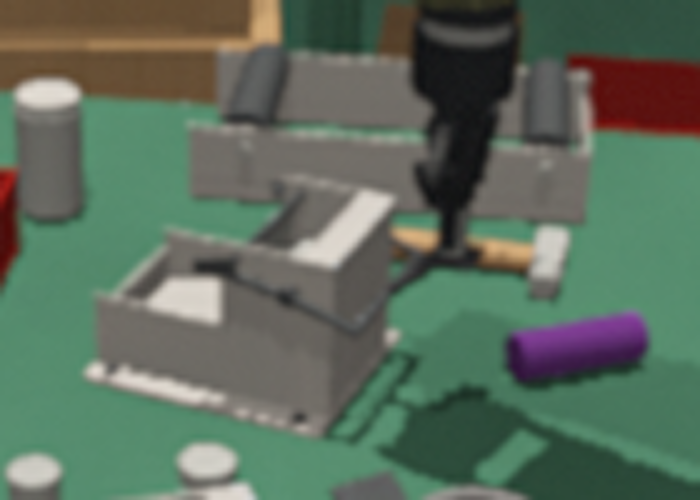

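View pics/wrist4z.png

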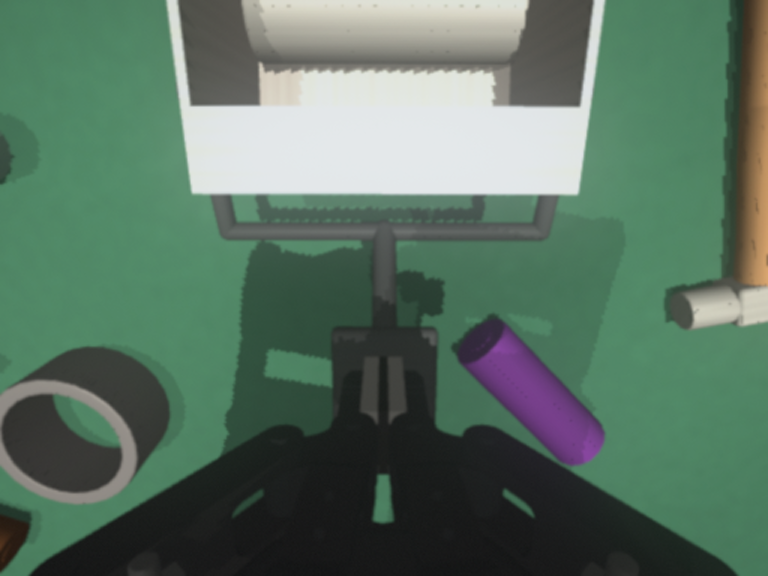

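The tips now meet the paddle in the side view at (455,247), but there's no clear force yet. I'll go down another 10 mm.

Request:
{"method": "step_arm", "body": {
  "rows": [
    {"tx": 0, "ty": 0, "tz": 4, "wx": 0, "wy": 0, "wz": 0, "claw": -1},
    {"tx": 0, "ty": 0, "tz": 8, "wx": 0, "wy": 0, "wz": 0, "claw": -1},
    {"tx": 0, "ty": 0, "tz": 12, "wx": 0, "wy": 0, "wz": 0, "claw": -1},
    {"tx": 0, "ty": 0, "tz": 12, "wx": 0, "wy": 0, "wz": 0, "claw": -1}
  ]
}}

```text
time: 5.88
eef_pos: [0.4545, -0.2078, 0.0963]
eef_rot: [-3.107, 0.465, 0.001]
contact_force: [0.1, -1.0, -0.1]
width: 0.0
```

Run:
```python
from h import *
for c in ['side','wrist']:
    p=r.capture(c);s=r.state();print(s['time'],s['eef_pos'],s['contact_force'])
    im=p['color'][:,:,::-1]
    if c=='side': im=im[110:210,210:350]
    cv2.imwrite(f'pics/{c}5z.png',cv2.resize(im,None,fx=5 if c=='side' else 1.5,fy=5 if c=='side' else 1.5,interpolation=cv2.INTER_CUBIC))
```

```text
5.925 [ 0.45462565 -0.20783329  0.09651321] [-0.39351619  0.03825417  0.63632571]
5.975 [ 0.45468991 -0.20788194  0.09666127] [-0.35151486  0.13760986  0.38148923]
```

View pics/side5z.png

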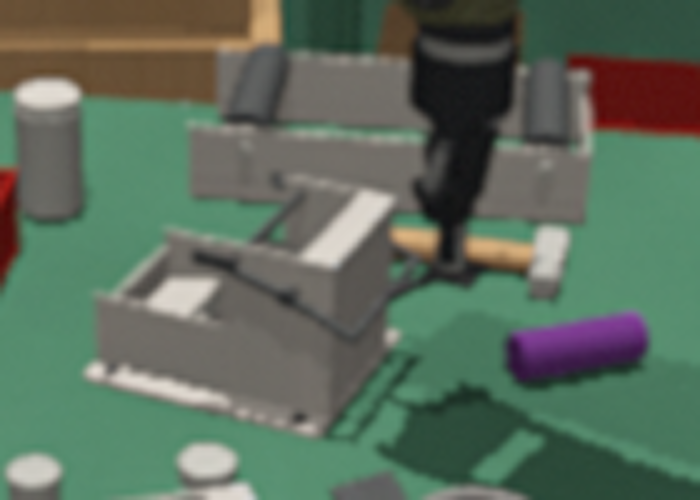

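The paddle moved from row 248 to row 262 in the zoomed side view, about 11 mm, so the fingertips are pressing it. Contact began at TCP z≈0.107, and the stop should be near TCP z≈0.066.

Request:
{"method": "step_arm", "body": {
  "rows": [
    {"tx": 0, "ty": 0, "tz": 6, "wx": 0, "wy": 0, "wz": 0, "claw": -1},
    {"tx": -1, "ty": 0, "tz": 12, "wx": 0, "wy": 0, "wz": 0, "claw": -1},
    {"tx": -1, "ty": 0, "tz": 18, "wx": 0, "wy": 0, "wz": 0, "claw": -1},
    {"tx": -2, "ty": 0, "tz": 24, "wx": 0, "wy": 0, "wz": 0, "claw": -1},
    {"tx": -2, "ty": 0, "tz": 27, "wx": 0, "wy": 0, "wz": 0, "claw": -1},
    {"tx": -2, "ty": 0, "tz": 27, "wx": 0, "wy": 0, "wz": 0, "claw": -1}
  ]
}}

```text
time: 6.72
eef_pos: [0.4542, -0.2079, 0.0731]
eef_rot: [3.105, -0.465, 0.007]
contact_force: [-13.1, 7.8, 45.7]
width: -0.0003
```

```bash
cat > z.py <<'E'
from h import *
import sys
k=sys.argv[1]
for c in sys.argv[2:]:
    p=r.capture(c);s=r.state();print(s['time'],s['eef_pos'],s['contact_force'])
    for n in ['roller_long_center','lid_edge_long','paddle_long']:
        print(c,n,[(np.round(Ro.from_euler('z',-YAW).apply(d['at']-H),4),round(d['score'],2)) for d in r.pinpoint(n,p)[:3]])
    im=p['color'][:,:,::-1]; f=1.5
    if c=='side': im=im[110:210,210:350]; f=5
    if c=='top': im=im[110:290,270:450]; f=3
    cv2.imwrite(f'pics/{c}{k}z.png',cv2.resize(im,None,fx=f,fy=f,interpolation=cv2.INTER_CUBIC))
E
python3 z.py 6 side
```

```text
6.775 [ 0.45415036 -0.20790633  0.07305897] [-12.94524707   7.61562123  45.47498503]
side roller_long_center [(array([-0.3454,  0.3475,  0.0254]), 0.85), (array([-0.2285, -0.1024,  0.0149]), 0.61), (array([0.0955, 0.0024, 0.0445]), 0.54)]
side lid_edge_long [(array([0.0752, 0.002 , 0.0994]), 0.49), (array([0.0974, 0.0005, 0.0257]), 0.42)]
side paddle_long [(array([-0.157 , -0.0026,  0.0987]), 0.64)]
```

View pics/side6z.png

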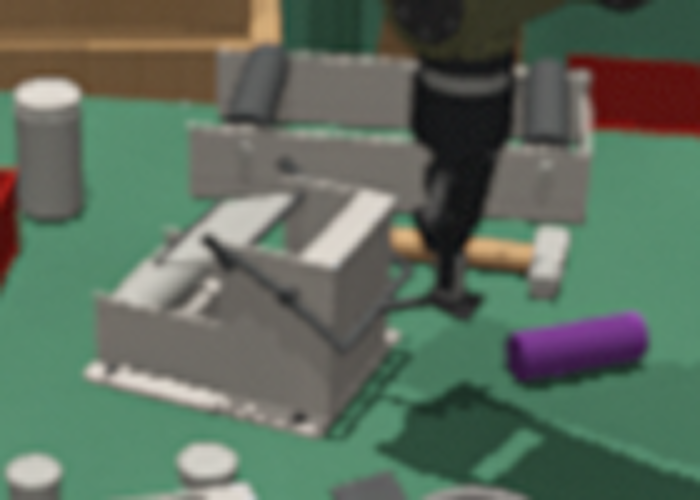

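At the stop: 46 N, the lid raised (its edge at x 75, z 99 mm) and the roller already in the tray at x 95.5, z 44.5 mm, visible at (160,285). I'll ease off the overpress slightly and hold.

Request:
{"method": "step_arm", "body": {
  "rows": [
    {"tx": 0, "ty": 0, "tz": -1, "wx": 0, "wy": 0, "wz": 0, "claw": -1},
    {"tx": 0, "ty": 0, "tz": -2, "wx": 0, "wy": 0, "wz": 0, "claw": -1},
    {"tx": 0, "ty": 0, "tz": -2, "wx": 0, "wy": 0, "wz": 0, "claw": -1},
    {"tx": 0, "ty": 0, "tz": -2, "wx": 0, "wy": 0, "wz": 0, "claw": -1},
    {"tx": 0, "ty": 0, "tz": -2, "wx": 0, "wy": 0, "wz": 0, "claw": -1}
  ]
}}

```text
time: 7.55
eef_pos: [0.454, -0.2078, 0.0739]
eef_rot: [3.106, -0.465, 0.006]
contact_force: [-6.1, 4.3, 28.0]
width: 0.0002
```

```bash
python3 z.py 7 side top
```

```text
7.6 [ 0.45399864 -0.20781917  0.07386578] [-4.98652127  3.41338144 28.85674296]
side roller_long_center [(array([-0.345 ,  0.3456,  0.025 ]), 0.83), (array([-0.2249, -0.1027,  0.0174]), 0.6), (array([0.0951, 0.0023, 0.0417]), 0.5)]
side lid_edge_long [(array([ 0.0693, -0.0003,  0.0964]), 0.75)]
side paddle_long [(array([-0.1552, -0.0031,  0.0998]), 0.63)]
7.8 [ 0.4539742  -0.20782923  0.07385334] [-5.82556716  4.39192408 28.9293434 ]
top roller_long_center [(array([-0.3492,  0.348 ,  0.0159]), 0.92), (array([-0.2244, -0.1039,  0.0193]), 0.61)]
top lid_edge_long [(array([0.0655, 0.0021, 0.0958]), 0.59), (array([ 0.0963, -0.004 ,  0.0405]), 0.56)]
top paddle_long [(array([-0.0994,  0.42  , -0.001 ]), 0.17)]
```

View pics/top7z.png

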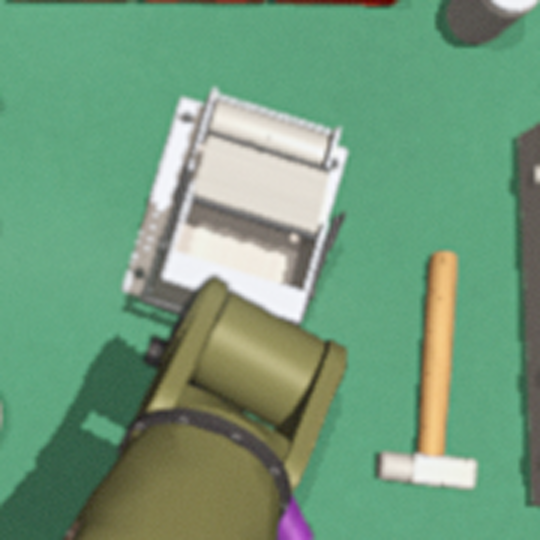

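The top view shows the roller against the tray lip at (265,135) px and the lid open behind it. The hold is done with 29 N on the paddle, so I'll ease up at about 20 mm/s.

Request:
{"method": "step_arm", "body": {
  "rows": [
    {"tx": 0, "ty": 0, "tz": -2, "wx": 0, "wy": 0, "wz": 0, "claw": -1},
    {"tx": 0, "ty": 0, "tz": -4, "wx": 0, "wy": 0, "wz": 0, "claw": -1},
    {"tx": 0, "ty": 0, "tz": -6, "wx": 0, "wy": 0, "wz": 0, "claw": -1},
    {"tx": 0, "ty": 0, "tz": -8, "wx": 0, "wy": 0, "wz": 0, "claw": -1},
    {"tx": 0, "ty": 0, "tz": -10, "wx": 0, "wy": 0, "wz": 0, "claw": -1},
    {"tx": 0, "ty": 0, "tz": -12, "wx": 0, "wy": 0, "wz": 0, "claw": -1},
    {"tx": 0, "ty": 0, "tz": -14, "wx": 0, "wy": 0, "wz": 0, "claw": -1},
    {"tx": 0, "ty": 0, "tz": -16, "wx": 0, "wy": 0, "wz": 0, "claw": -1},
    {"tx": 0, "ty": 0, "tz": -18, "wx": 0, "wy": 0, "wz": 0, "claw": -1},
    {"tx": 0, "ty": 0, "tz": -20, "wx": 0, "wy": 0, "wz": 0, "claw": -1},
    {"tx": 0, "ty": 0, "tz": -22, "wx": 0, "wy": 0, "wz": 0, "claw": -1},
    {"tx": 0, "ty": 0, "tz": -24, "wx": 0, "wy": 0, "wz": 0, "claw": -1},
    {"tx": 0, "ty": 0, "tz": -26, "wx": 0, "wy": 0, "wz": 0, "claw": -1},
    {"tx": 0, "ty": 0, "tz": -28, "wx": 0, "wy": 0, "wz": 0, "claw": -1},
    {"tx": 0, "ty": 0, "tz": -30, "wx": 0, "wy": 0, "wz": 0, "claw": -1},
    {"tx": 0, "ty": 0, "tz": -32, "wx": 0, "wy": 0, "wz": 0, "claw": -1},
    {"tx": 0, "ty": 0, "tz": -34, "wx": 0, "wy": 0, "wz": 0, "claw": -1},
    {"tx": 0, "ty": 0, "tz": -36, "wx": 0, "wy": 0, "wz": 0, "claw": -1},
    {"tx": 0, "ty": 0, "tz": -38, "wx": 0, "wy": 0, "wz": 0, "claw": -1},
    {"tx": 0, "ty": 0, "tz": -40, "wx": 0, "wy": 0, "wz": 0, "claw": -1}
  ]
}}

```text
time: 10.45
eef_pos: [0.4527, -0.2072, 0.1118]
eef_rot: [-3.107, 0.465, 0.0]
contact_force: [1.3, -1.5, 2.8]
width: 0.0002
```

Request:
{"method": "step_arm", "body": {
  "rows": [
    {"tx": 0, "ty": 0, "tz": -2, "wx": 0, "wy": 0, "wz": 0, "claw": -1},
    {"tx": 0, "ty": 0, "tz": -4, "wx": 0, "wy": 0, "wz": 0, "claw": -1},
    {"tx": 0, "ty": 0, "tz": -7, "wx": 0, "wy": 0, "wz": 0, "claw": -1},
    {"tx": 0, "ty": 0, "tz": -10, "wx": 0, "wy": 0, "wz": 0, "claw": -1},
    {"tx": 0, "ty": 0, "tz": -14, "wx": 0, "wy": 0, "wz": 0, "claw": -1},
    {"tx": 0, "ty": 0, "tz": -20, "wx": 0, "wy": 0, "wz": 0, "claw": -1},
    {"tx": 0, "ty": 0, "tz": -30, "wx": 0, "wy": 0, "wz": 0, "claw": -1},
    {"tx": 0, "ty": 0, "tz": -45, "wx": 0, "wy": 0, "wz": 0, "claw": -1},
    {"tx": -40, "ty": 0, "tz": -70, "wx": 0, "wy": 0, "wz": 0, "claw": -1},
    {"tx": -80, "ty": 0, "tz": -95, "wx": 0, "wy": 0, "wz": 0, "claw": -1},
    {"tx": -80, "ty": 0, "tz": -95, "wx": 0, "wy": 0, "wz": 0, "claw": -1},
    {"tx": -80, "ty": 0, "tz": -95, "wx": 0, "wy": 0, "wz": 0, "claw": -1}
  ]
}}

```text
time: 11.95
eef_pos: [0.3766, -0.184, 0.2072]
eef_rot: [3.107, -0.465, 0.001]
contact_force: [0.5, 1.1, -0.8]
width: -0.0003
```

```bash
python3 z.py 8 side top wrist
```

```text
12.0 [ 0.37663113 -0.18396739  0.20669692] [ 0.36830153  0.10700125 -0.39747946]
side roller_long_center [(array([-0.3448,  0.3437,  0.0256]), 0.93), (array([ 0.0943, -0.0006,  0.0434]), 0.71), (array([0.091 , 0.001 , 0.0441]), 0.65)]
side lid_edge_long [(array([0.0031, 0.0013, 0.0507]), 0.53)]
side paddle_long [(array([-0.1499,  0.    ,  0.1457]), 0.58)]
12.2 [ 0.37645944 -0.18386516  0.20623287] [0.04883847 0.07585259 0.0076323 ]
top roller_long_center [(array([0.093 , 0.0044, 0.0426]), 0.8), (array([-0.3472,  0.3497,  0.0159]), 0.78), (array([4.83e-02, 2.75e-01, 1.00e-04]), 0.61)]
top lid_edge_long [(array([-0.0039, -0.0013,  0.0432]), 0.69)]
top paddle_long [(array([-0.1474, -0.0043,  0.1431]), 0.66)]
12.4 [ 0.37631209 -0.18385025  0.20653206] [ 0.81491125 -0.34977141  0.09808205]
wrist roller_long_center [(array([-0.2254, -0.1022,  0.0201]), 0.83), (array([-0.3455,  0.3504,  0.0184]), 0.73)]
wrist lid_edge_long []
wrist paddle_long [(array([-0.1484, -0.0004,  0.1416]), 0.83)]
```

View pics/side8z.png

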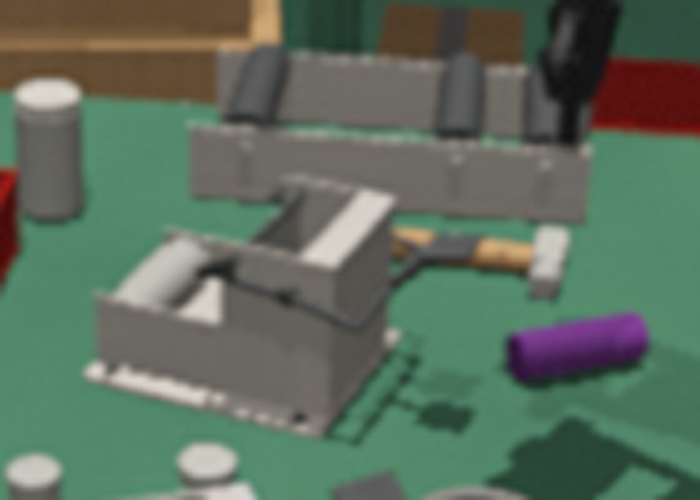

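View pics/wrist8z.png

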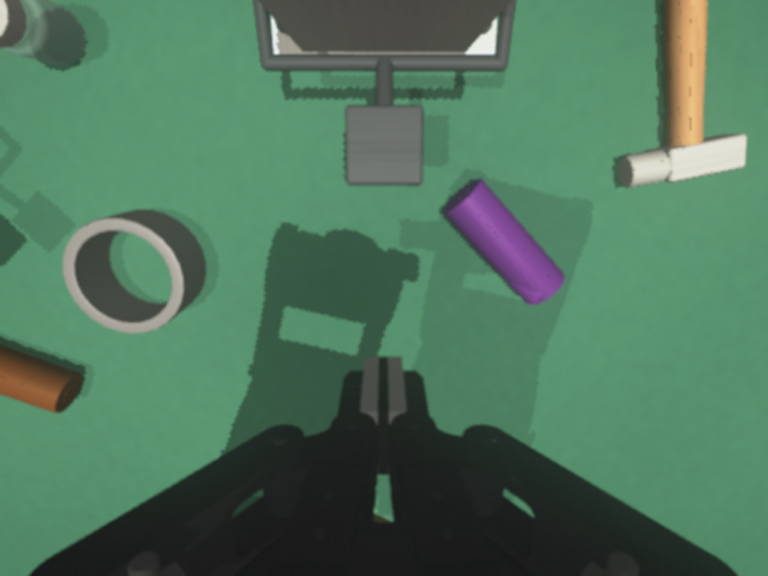

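The side view shows the roller in the tray at (160,275), the lid shut and the paddle back up at (450,248). The wrist view shows the gripper clear of the paddle at (385,145), with the tape, hammer and purple decoy undisturbed. I'm handing the job in.

```bash
python3 -c "
from h import *
print(r.close_job())"
```

```text
the job is handed in; nothing more can be done
None
```

I pressed the wider hopper's paddle to its stop with the shut fingertips and held it there until the long roller was in the tray. Then I eased the paddle up at about 16 mm/s, so the lid closed well below slamming speed. I moved the gripper clear and handed the job in at about 12.4 s; no verdict was reported.

**While pressed:** the force was about 46 N at the stop, backed off to 29 N for the hold. The lid edge was at x 69, z 96 mm, which is fully open. The roller was at x 95, z 42–44 mm.

**Last checks:**
- **Lid:** the edge was back at x ±4, z 43–51 mm, so it is shut.
- **Paddle:** it was back up at z 142–146 mm.
- **Roller:** it was lying in the tray at x 93–94 mm, z about 43 mm.
- **Robot:** contact force was about 0 and the gripper was clear.
- **Bystanders:** the tape and hammer looked undisturbed. I didn't re-measure any bystander, and I didn't check the narrower hopper again; the arm never went near it.

**What disagreed or failed:**
- **Fingertips:** they reached the paddle about 30 mm lower in TCP height than reported. I went by the pictures and the force instead.
- **Force reading:** it stayed near zero early in the press, while the pictures already showed the paddle moving.
- **First move call:** it was refused because fields were missing, and nothing moved.

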